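# Open the large worksheet stand on the lab bench

## Task

Open the larger of the two fold-flat worksheet stands: swing its steel wire prop up off the base and over past upright until it leans back on its stop and stays there by itself. Guide it over rather than flinging it. Leave the smaller stand folded, and leave the conical flask between the stands where it stands.

Things in the scene. Friction and masses are not known exactly. Their poses are not given: they have to be found in the camera images.
- large_stand: Larger worksheet stand, fixed to the bench: blue plate 210 x 165 x 10 mm (x, y, z), steel wire prop folded flat above it. Origin: centre of the plate's underside; x runs from the front lip (at -x, 20 mm tall) to the hinge end, z up. Hinge axis along y through (70, 0, 50) mm, between two white 80 mm tall cheeks with stop pins. Thin posts under its legs. The two stands may change sides.
- large_prop (a joint): Larger stand's U-shaped prop, round wire 10 mm thick, 120 mm wide. Its crossbar (along y) is 150 mm from the hinge: folded, centred at (-80, 0, 50) mm of the stand, free below. rad: 0 = flat, 1.57 = upright, 2.0 = on its stop, crossbar at (132, 0, 186). Turns freely, no spring, 0.1 to 0.2 kg: let go before upright it falls flat, past it on to the stop.
- small_prop (a joint): Hinge of the prop of the smaller stand, which is of the same make: blue base 140 x 120 mm, wire prop 80 mm wide and 95 mm long. 0 = folded flat (rad). It must stay folded.
- flask: Conical glass flask, 72 mm across at the foot, 125 mm tall, standing loose between the two stands. Origin: centre of its underside, z up.
There are look-alikes about, which are no part of the job. What is shaped like the part that bears small_prop but black or purple is not meant.

How it is judged:
At the end, for the whole second after the job is handed in: The large stand's prop rests on its stop, past upright (joint above 1.85 rad), still and let go; the small stand's prop is folded (below 0.15 rad); the flask stands upright within 30 mm of where it was (value of joint large_prop above 1.85 rad and velocity of joint large_prop below 0.2 rad/s and value of joint small_prop below 0.15 rad and distance of flask from where it was at the start of the episode below 0.03 m and angle between flask's own z axis and vertical below 0.17 rad); the robot touches nothing.
It fails at once if the small stand's prop is lifted (more than 0.35 rad) (value of joint small_prop above 0.35 rad).
It fails at once if the flask is shifted by more than 40 mm or knocked over (distance of flask from where it was at the start of the episode above 0.04 m or angle between flask's own z axis and vertical above 0.5 rad).
It fails at once if the large prop is flung (faster than 6 rad/s) (velocity of joint large_prop above 6 rad/s).
It also fails if it takes over 38 s, if anything falls off the work surface, if the arm or the gripper's body presses on something with over 40 N, if the wrist force passes 120 N, or if a joint passes its speed limit or range.

## Robot

A 6-joint arm with a two-finger parallel gripper is mounted at the origin on the work surface. World frame = base frame: x ahead of the robot, y to its left, z up, the work surface at z = 0. Lengths are in m, angles in rad, forces in N, time in s.
With the tool pointing down it reaches from about 0.425 to 1.125 m from the base axis. Payload 14.9 kg.
Tool frame: the origin (TCP) lies at the very end of the fingers, on their centre line; the grasp point (between the pads) lies 19 mm behind it (r.hold_point_z is the distance from the TCP to the grasp point, in m); y points along the fingers, x is the direction in which the jaws open and shut, and the axes are right-handed (so a half turn about y gives the same grasp; the last joint's range is limited). The gripper opens to 91 mm and grips with 3 to 60 N. Pads are 32 mm wide; open, the fingers measure 118 mm over their backs; the gripper's body (76 mm by 178 mm) begins 60 mm behind the grasp point.
Start: joints at [1.252, 0.379, 1.734, -0, 1.028, -0.033], TCP at [0.197, 0.672, 0.189] pointing down, gripper open.
Joint ranges: [-2.77, 2.77], [-0.74, 2.19], [0, 2.66], [-1.06, 4.2], [0.31, 2.87], [-3.08, 3.08]. Speed limits (rad/s): [1.89, 1.89, 2.39, 3.14, 3.14, 3.14].

## Interface

Orientations are given as a unit quaternion [w, x, y, z].
In Python, from bench import r gives the robot as it stands.
- The arm moves only by the tool move_arm, never from a script. Its argument "commands" is a list of rows, each an object of numbers: "x", "y", "z": the shift along the world's x, y, z normalised to -1 to 1, where 1 is 400 mm; "wx", "wy", "wz": the turn, a rotation vector about the world's x, y, z normalised to -1 to 1, where 1 is pi/2 rad. In form: [{"x": .., "y": .., "z": .., "wx": .., "wy": .., "wz": ..}, ...]. A call has 1 to 12 rows; each row is the pose to reach, as a shift and turn from the pose measured when the call began; what a row does not reach only later rows make up. A row lasts 1/12 s, in which the tool goes at most 41.7 mm and 7.16 degrees, less where a joint would pass 70% of its speed; a pose out of reach is approached as far as the arm can. A call with a number of a shift or a turn outside -1 to 1 is refused whole. A call with a gripper value outside its range is refused whole. "jaw" is the opening, from 0 (shut) to 1 (fully open), set as the call begins (left out, the last holds). The fingers move at their own pace and stop on an object; "squeeze" is the grip in N (left out, the last holds). Time passes only in rows, so rows that repeat a pose let the fingers close. It gives the time, the measured TCP pose, the force and the opening at its end, in the units of the state.
- r.state(): the state, without advancing time (a new reading comes with each control period).
- r.capture(name): name is "side" or "top" or "wrist"; returns a dict with "frame" (400x640x3 uint8, blue, green, red), "camera_matrix" (3x3 intrinsics, pixels), "pose" (4x4, takes a point from camera to world coordinates); the wrist camera has in their place "hand_eye" (4x4, takes a point from camera to tool coordinates, whose origin is the TCP and whose axes are the tool frame's). Camera axes: x right, y down, z forward; pixel columns grow to the right and rows downward; lengths in m; the calibration is good to about 2 mm. A picture is of the moment at which its call begins: read the wrist's pose just before it. There is no depth.
- r.sign_off(): hands the job in, once; it reports no verdict.
The state is a dict: "time_s": time; "joint_pos": joint angles; "dq": joint speeds; "joint_torque": joint torques, N m; "eef_pos": TCP position; "ee_rot": TCP orientation; "ft_force": force on the tool from outside, world axes, zero at the start; "moment": the same for the moment, N m; "opening": finger opening in m.
Only numpy, scipy, OpenCV 4.12 (cv2) and the standard library are available. Lean on these libraries where they do the work, as an engineer would, in place of code of your own. Each camera call takes 0.05 s, during which the arm holds its last target. There are 200 camera calls.

## Working session

There is one attempt and no reset: what is moved stays moved. The work goes in short steps, Python scripts to look and compute and a tool call to move; the robot and the scene stay as the last step left them, time stands still between calls to the robot, and variables do not carry over. Pictures are saved under pics/ and viewed, about 8 in all and at most 12, crops included, and the job is handed in when it is done.

Besides the shell and the picture viewer there is one more tool, called in YAML: its name, and indented under it one key for each argument. move_arm: Moves the arm, as the interface text tells. Its arguments: {"type":"object","properties":{"commands":{"type":"array","items":{"type":"object","properties":{"x":{"type":"number","minimum":-1,"maximum":1},"y":{"type":"number","minimum":-1,"maximum":1},"z":{"type":"number","minimum":-1,"maximum":1},"wx":{"type":"number","minimum":-1,"maximum":1},"wy":{"type":"number","minimum":-1,"maximum":1},"wz":{"type":"number","minimum":-1,"maximum":1}}}},"jaw":{"type":"number"},"squeeze":{"type":"number"}},"required":["commands"]}

```bash
mkdir -p pics; ls; python3 - <<'E'
from bench import r
import cv2,numpy as np
s=r.state();print(s)
for n in("top","side"):
    c=r.capture(n);cv2.imwrite(f"pics/{n}0.png",c["frame"]);np.savez(f"{n}0.npz",**c);print(n,c["camera_matrix"],c["pose"])
E
```

```text
pics
{'time_s': 0.0, 'joint_pos': array([ 1.25171265e+00,  3.79377495e-01,  1.73477102e+00, -1.99493784e-05,
        1.02849049e+00, -3.33255831e-02]), 'dq': array([ 0.00137952,  0.0006361 , -0.00021566, -0.00119171,  0.00235629,
       -0.00061395]), 'joint_torque': array([ 2.91295910e-03, -7.63705802e+01, -4.34374022e+01,  6.50749868e-02,
        4.24782035e-02, -1.06132698e-04]), 'eef_pos': array([0.19721751, 0.67121412, 0.18861482]), 'ee_rot': array([-0.56588288,  0.56631615,  0.42341129, -0.42401116]), 'ft_force': array([-0.67681869, -0.7961874 ,  0.41233613]), 'moment': array([-0.01719031,  0.01137281,  0.0031282 ]), 'opening': 0.0911859036236161}
top [[454.52390034   0.         319.82297246]
 [  0.         454.52390034 187.29341444]
 [  0.           0.           1.        ]] [[ 0.02715004 -0.99660878  0.07767761  0.49270583]
 [-0.99953977 -0.02601356  0.01560565 -0.01710456]
 [-0.01353205 -0.07806555 -0.99685639  1.19644635]
 [ 0.          0.          0.          1.        ]]
side [[366.46718637   0.         319.66138693]
 [  0.         366.46718637 205.29707232]
 [  0.           0.           1.        ]] [[-0.80934042 -0.41932292  0.41126193  0.24243828]
 [-0.5871953   0.56214107 -0.58240802  0.46838837]
 [ 0.01302981 -0.71285742 -0.70118793  0.63871797]
 [ 0.          0.          0.          1.        ]]
```

View pics/top0.png

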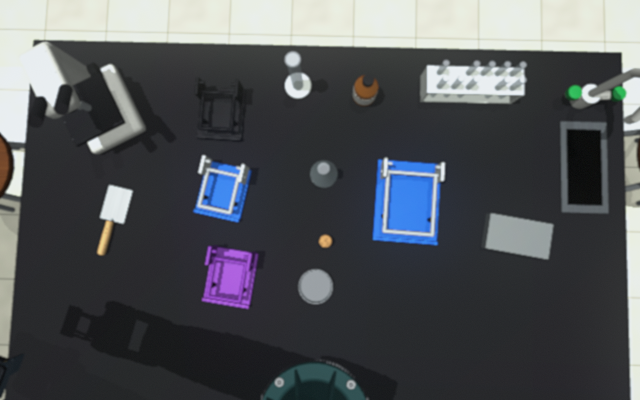

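View pics/side0.png

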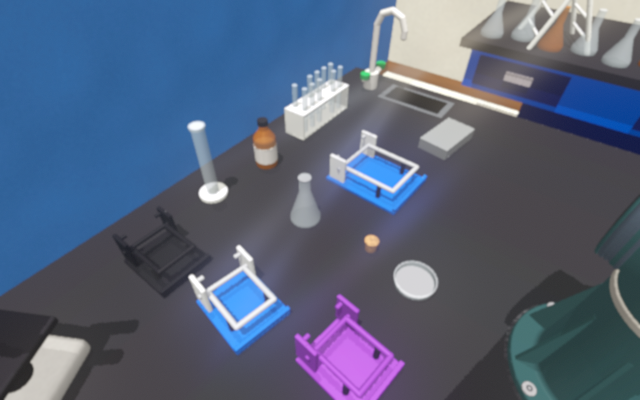

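Top view: the large blue stand is at about (408,200), with its hinge at the top (away from the robot) and its crossbar near row 233. The small blue stand is at (222,190), the flask at (322,173), and the black and purple look-alikes at (220,108) and (230,277). The side view agrees.

```bash
cat >h.py <<'E'
import numpy as np,cv2
def ray(c,uv,z,pose=None):
    P=c["pose"] if pose is None else pose
    d=P[:3,:3]@np.linalg.solve(c["camera_matrix"],[uv[0],uv[1],1.]);return P[:3,3]+d*(z-P[2,3])/d[2]
def proj(c,p,pose=None):
    P=c["pose"] if pose is None else pose
    q=c["camera_matrix"]@(P[:3,:3].T@(np.asarray(p)-P[:3,3]));return q[:2]/q[2]
E
python3 - <<'E'
from h import *
for n in("top","side"):
    c=dict(np.load(n+"0.npz"));f=c["frame"];h=cv2.cvtColor(f,cv2.COLOR_BGR2HSV)
    m=cv2.inRange(h,(100,130,90),(125,255,255))
    if n=="side": m[:, :]=m; m[:140]=0; m[:,:300]=0; m[:,440:]=0
    else: m[:,:350]=0;m[:,460:]=0;m[:140]=0
    pts=cv2.findNonZero(m);hu=cv2.convexHull(pts)
    box=cv2.boxPoints(cv2.minAreaRect(hu)) if n=="top" else cv2.approxPolyDP(hu,6,True).reshape(-1,2)
    print(n,box.round(1).tolist());print(np.array([ray(c,b,.01) for b in box]).round(4).tolist())
    w=cv2.inRange(h,(0,0,140),(180,70,255))
    if n=="top":
        # crossbar rows per column
        L=[]
        for u in range(392,432,4):
            v=np.arange(222,246);g=f[222:246,u,2].astype(float);g=np.clip(g-g.min()-.4*(g.max()-g.min()),0,None);L.append((u,(g*v).sum()/g.sum()))
        print([ray(c,l,.05).round(4).tolist() for l in L])
        for v in(195,205,215):
            g=f[v,375:446,2].astype(float);print(v,np.where(g>130)[0]+375)
            k=np.where(g>130)[0]+375;print(ray(c,(k.mean(),v),.05),[ray(c,(k[i],v),.05)[1] for i in(0,-1)])
    im=cv2.resize(f[140:260,355:465] if n=="top" else f[120:220,310:440],None,fx=5,fy=5,interpolation=cv2.INTER_CUBIC)
    cv2.imwrite(f"pics/{n}crop.png",im)
E
```

```text
top [[371.20001220703125, 240.89999389648438], [376.79998779296875, 158.10000610351562], [443.5, 162.6999969482422], [437.8999938964844, 245.5]]
[[0.4493, -0.1353, 0.01], [0.6658, -0.1462, 0.01], [0.6582, -0.3208, 0.01], [0.4424, -0.3076, 0.01]]
[[0.4765, -0.183, 0.05], [0.4758, -0.193, 0.05], [0.4755, -0.203, 0.05], [0.4749, -0.213, 0.05], [0.4744, -0.223, 0.05], [0.474, -0.233, 0.05], [0.4734, -0.243, 0.05], [0.4728, -0.253, 0.05], [0.4724, -0.263, 0.05], [0.4718, -0.2729, 0.05]]
195 [385 386 387 388 432 433 434 435 436]
[ 0.5686876 -0.2341451  0.05     ] [np.float64(-0.16402194455751568), np.float64(-0.2921670401063418)]
205 [384 385 386 387 432 433 434 435]
[ 0.54326049 -0.2259276   0.05      ] [np.float64(-0.1619127978551637), np.float64(-0.289845525232337)]
215 [383 384 385 386 431 432 433 434 435]
[ 0.51827492 -0.23109278  0.05      ] [np.float64(-0.15981074578178867), np.float64(-0.29003228448293955)]
side [[426, 178], [392, 214], [327, 176], [362, 154]]
[[0.4451, -0.3071, 0.01], [0.4547, -0.1335, 0.01], [0.6609, -0.1556, 0.01], [0.637, -0.2956, 0.01]]
```

View pics/topcrop.png

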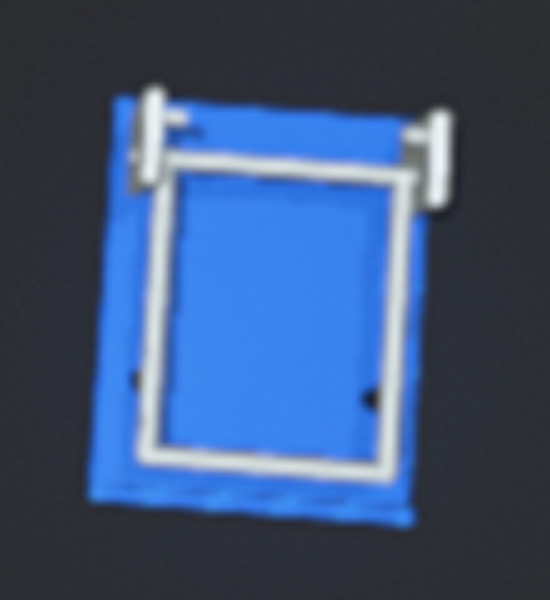

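```bash
python3 - <<'E'
from bench import r
import numpy as np
from scipy.spatial.transform import Rotation as R
s=r.state();q=s["ee_rot"];M=R.from_quat(q,scalar_first=True).as_matrix();print(M.round(3))
a=-0.052
for sg in(1,-1):
    x=sg*np.array([np.cos(a),np.sin(a),0]);y=np.array([0,0,-1.]);T=np.c_[x,y,np.cross(x,y)]
    rv=R.from_matrix(T@M.T).as_rotvec();print(sg,rv,rv/(np.pi/2))
c=r.capture("wrist");print(c["hand_eye"].round(3),c["camera_matrix"])
print((np.array([.4743,-.2245,.30])-s["eef_pos"])/.4)
E
```

```text
[[ 0.282 -0.    -0.959]
 [ 0.959 -0.001  0.282]
 [-0.001 -1.     0.   ]]
1 [ 5.45291149e-04 -8.66535209e-04 -1.33701192e+00] [ 3.47143127e-04 -5.51653447e-04 -8.51168224e-01]
-1 [9.23758078e-04 5.81300216e-04 1.80458048e+00] [5.88082657e-04 3.70067211e-04 1.14883161e+00]
[[ 1.     0.001  0.    -0.001]
 [ 0.    -0.282  0.959 -0.195]
 [ 0.001 -0.959 -0.282  0.08 ]
 [ 0.     0.     0.     1.   ]] [[335.92162916   0.         318.86244224]
 [  0.         335.92162916 199.20348903]
 [  0.           0.           1.        ]]
[ 0.69270163 -2.2394054   0.27834127]
```

move_arm:
  commands:
    - {"x":0.08,"y":-0.08,"z":0.05,"wz":-0.04}
    - {"x":0.16,"y":-0.17,"z":0.1,"wz":-0.08}
    - {"x":0.24,"y":-0.25,"z":0.15,"wz":-0.12}
    - {"x":0.32,"y":-0.34,"z":0.2,"wz":-0.16}
    - {"x":0.4,"y":-0.42,"z":0.24,"wz":-0.2}
    - {"x":0.48,"y":-0.5,"z":0.28,"wz":-0.24}
    - {"x":0.56,"y":-0.59,"z":0.28,"wz":-0.28}
    - {"x":0.64,"y":-0.67,"z":0.28,"wz":-0.32}
    - {"x":0.72,"y":-0.75,"z":0.28,"wz":-0.36}
    - {"x":0.8,"y":-0.84,"z":0.28,"wz":-0.4}
    - {"x":0.8,"y":-0.92,"z":0.28,"wz":-0.44}
    - {"x":0.8,"y":-1.0,"z":0.28,"wz":-0.48}
  jaw: 1

```text
validation failed for argument at $.co...
```

move_arm:
  commands:
    - {"x":0.08,"y":-0.08,"z":0.05,"wx":0,"wy":0,"wz":-0.04}
    - {"x":0.16,"y":-0.17,"z":0.1,"wx":0,"wy":0,"wz":-0.08}
    - {"x":0.24,"y":-0.25,"z":0.15,"wx":0,"wy":0,"wz":-0.12}
    - {"x":0.32,"y":-0.34,"z":0.2,"wx":0,"wy":0,"wz":-0.16}
    - {"x":0.4,"y":-0.42,"z":0.24,"wx":0,"wy":0,"wz":-0.2}
    - {"x":0.48,"y":-0.5,"z":0.28,"wx":0,"wy":0,"wz":-0.24}
    - {"x":0.56,"y":-0.59,"z":0.28,"wx":0,"wy":0,"wz":-0.28}
    - {"x":0.64,"y":-0.67,"z":0.28,"wx":0,"wy":0,"wz":-0.32}
    - {"x":0.72,"y":-0.75,"z":0.28,"wx":0,"wy":0,"wz":-0.36}
    - {"x":0.8,"y":-0.84,"z":0.28,"wx":0,"wy":0,"wz":-0.4}
    - {"x":0.8,"y":-0.9,"z":0.28,"wx":0,"wy":0,"wz":-0.44}
    - {"x":0.8,"y":-0.98,"z":0.28,"wx":0,"wy":0,"wz":-0.48}

```text
time_s: 1.15
eef_pos: [0.5086, 0.3081, 0.3003]
ee_rot: [-0.683, 0.683, 0.184, -0.185]
ft_force: [0.6, 0.4, 0.3]
opening: 0.0915
```

move_arm:
  commands:
    - {"x":0,"y":-0.08,"z":0,"wx":0,"wy":0,"wz":-0.03}
    - {"x":0,"y":-0.17,"z":0,"wx":0,"wy":0,"wz":-0.06}
    - {"x":0,"y":-0.26,"z":0,"wx":0,"wy":0,"wz":-0.09}
    - {"x":0,"y":-0.35,"z":0,"wx":0,"wy":0,"wz":-0.12}
    - {"x":0,"y":-0.44,"z":0,"wx":0,"wy":0,"wz":-0.15}
    - {"x":-0.02,"y":-0.53,"z":0,"wx":0,"wy":0,"wz":-0.18}
    - {"x":-0.03,"y":-0.62,"z":0,"wx":0,"wy":0,"wz":-0.21}
    - {"x":-0.04,"y":-0.71,"z":0,"wx":0,"wy":0,"wz":-0.24}
    - {"x":-0.05,"y":-0.8,"z":0,"wx":0,"wy":0,"wz":-0.27}
    - {"x":-0.06,"y":-0.89,"z":0,"wx":0,"wy":0,"wz":-0.3}
    - {"x":-0.07,"y":-0.98,"z":0,"wx":0,"wy":0,"wz":-0.33}
    - {"x":-0.085,"y":-0.98,"z":0,"wx":0,"wy":0,"wz":-0.369}

```text
time_s: 2.15
eef_pos: [0.4743, -0.0883, 0.3003]
ee_rot: [-0.706, 0.707, -0.02, 0.02]
ft_force: [0.3, 0.7, -0.2]
opening: 0.0913
```

move_arm:
  commands:
    - {"x":0,"y":-0.09,"z":0,"wx":0,"wy":0,"wz":0}
    - {"x":0,"y":-0.18,"z":0,"wx":0,"wy":0,"wz":0}
    - {"x":0,"y":-0.27,"z":0,"wx":0,"wy":0,"wz":0}
    - {"x":0,"y":-0.33,"z":0,"wx":0,"wy":0,"wz":0}
    - {"x":0,"y":-0.33,"z":0,"wx":0,"wy":0,"wz":0}
    - {"x":0,"y":-0.33,"z":0,"wx":0,"wy":0,"wz":0}

```text
time_s: 2.65
eef_pos: [0.474, -0.2211, 0.3]
ee_rot: [-0.707, 0.707, -0.021, 0.021]
ft_force: [0.1, 0.2, 0.6]
opening: 0.0913
```

```bash
python3 - <<'E'
from bench import r
from h import *
from scipy.spatial.transform import Rotation as R
s=r.state();c=r.capture("wrist")
P=np.eye(4);P[:3,:3]=R.from_quat(s["ee_rot"],scalar_first=True).as_matrix();P[:3,3]=s["eef_pos"];P=P@c["hand_eye"]
np.savez("w1.npz",pose=P,frame=c["frame"],camera_matrix=c["camera_matrix"])
c["pose"]=P;print(s["eef_pos"],s["ft_force"],R.from_quat(s["ee_rot"],scalar_first=True).as_matrix()[:,0])
f=c["frame"].copy()
for p in [(.4743,-.2245,.05),(.4774,-.165,.05),(.4712,-.284,.05)]:
    uv=proj(c,p);print(uv);cv2.circle(f,tuple(int(a) for a in uv),3,(0,0,255),-1)
cv2.imwrite("pics/w1.png",f)
E
```

```text
[ 0.47395931 -0.22107646  0.29997171] [0.14863304 0.21743561 0.64886639] [ 9.98243658e-01 -5.92342500e-02 -9.50714645e-04]
[319.9362543  164.24489953]
[319.69169728 118.5782601 ]
[320.16311926 206.60786472]
```

View pics/w1.png

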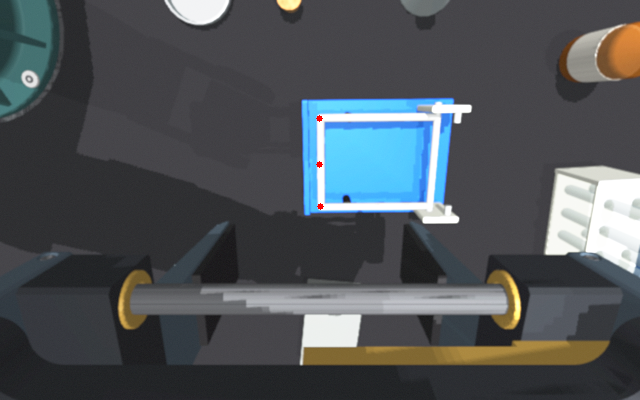

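The wrist view confirms the crossbar: the predicted points fall on the wire at about column 320, rows 119 to 207. Descending to straddle it.

move_arm:
  commands:
    - {"x":0,"y":0,"z":-0.07,"wx":0,"wy":0,"wz":0}
    - {"x":0,"y":-0.004,"z":-0.15,"wx":0,"wy":0,"wz":0}
    - {"x":0,"y":-0.008,"z":-0.23,"wx":0,"wy":0,"wz":0}
    - {"x":0,"y":-0.008,"z":-0.31,"wx":0,"wy":0,"wz":0}
    - {"x":0,"y":-0.008,"z":-0.39,"wx":0,"wy":0,"wz":0}
    - {"x":0,"y":-0.008,"z":-0.46,"wx":0,"wy":0,"wz":0}
    - {"x":0,"y":-0.008,"z":-0.52,"wx":0,"wy":0,"wz":0}
    - {"x":0,"y":-0.008,"z":-0.57,"wx":0,"wy":0,"wz":0}
    - {"x":0,"y":-0.008,"z":-0.61,"wx":0,"wy":0,"wz":0}
    - {"x":0,"y":-0.008,"z":-0.65,"wx":0,"wy":0,"wz":0}
    - {"x":0,"y":-0.008,"z":-0.67,"wx":0,"wy":0,"wz":0}
    - {"x":0,"y":-0.008,"z":-0.67,"wx":0,"wy":0,"wz":0}

```text
time_s: 3.7
eef_pos: [0.4732, -0.222, 0.0307]
ee_rot: [0.707, -0.707, 0.021, -0.019]
ft_force: [0.1, 0.9, -0.3]
opening: 0.0916
```

move_arm:
  commands:
    - {"x":0,"y":0,"z":0,"wx":0,"wy":0,"wz":0}
    - {"x":0,"y":0,"z":0,"wx":0,"wy":0,"wz":0}
    - {"x":0,"y":0,"z":0,"wx":0,"wy":0,"wz":0}
    - {"x":0,"y":0,"z":0,"wx":0,"wy":0,"wz":0}
    - {"x":0,"y":0,"z":0,"wx":0,"wy":0,"wz":0}
    - {"x":0,"y":0,"z":0,"wx":0,"wy":0,"wz":0}
    - {"x":0,"y":0,"z":0,"wx":0,"wy":0,"wz":0}
    - {"x":0,"y":0,"z":0,"wx":0,"wy":0,"wz":0}
    - {"x":0,"y":0,"z":0,"wx":0,"wy":0,"wz":0}
    - {"x":0,"y":0,"z":0,"wx":0,"wy":0,"wz":0}
  jaw: 0
  squeeze: 10

```text
time_s: 4.53
eef_pos: [0.4732, -0.222, 0.0307]
ee_rot: [0.707, -0.707, 0.021, -0.019]
ft_force: [-0.8, 0.0, 1.0]
opening: 0.0276
```

move_arm:
  commands:
    - {"x":0,"y":0,"z":0,"wx":0,"wy":0,"wz":0}
    - {"x":0,"y":0,"z":0,"wx":0,"wy":0,"wz":0}
    - {"x":0,"y":0,"z":0,"wx":0,"wy":0,"wz":0}
    - {"x":0,"y":0,"z":0,"wx":0,"wy":0,"wz":0}
    - {"x":0,"y":0,"z":0,"wx":0,"wy":0,"wz":0}
    - {"x":0,"y":0,"z":0,"wx":0,"wy":0,"wz":0}

```text
time_s: 5.03
eef_pos: [0.4732, -0.222, 0.0307]
ee_rot: [0.707, -0.707, 0.021, -0.019]
ft_force: [0.2, -0.7, 0.5]
opening: 0.0004
```

```bash
python3 - <<'E'
import numpy as np
a=-.055
for t in [.1,.2,.3,.4,.5,.6,.7,.8,.9,1.,1.1,1.2,1.3,1.4,1.5,1.6,1.7,1.8,1.9,1.95]:
    d=.15*(1-np.cos(t));print(t,(np.array([d*np.cos(a),d*np.sin(a),.15*np.sin(t)])/.4).round(3))
E
```

```text
0.1 [ 0.002 -0.     0.037]
0.2 [ 0.007 -0.     0.075]
0.3 [ 0.017 -0.001  0.111]
0.4 [ 0.03  -0.002  0.146]
0.5 [ 0.046 -0.003  0.18 ]
0.6 [ 0.065 -0.004  0.212]
0.7 [ 0.088 -0.005  0.242]
0.8 [ 0.114 -0.006  0.269]
0.9 [ 0.142 -0.008  0.294]
1.0 [ 0.172 -0.009  0.316]
1.1 [ 0.205 -0.011  0.334]
1.2 [ 0.239 -0.013  0.35 ]
1.3 [ 0.274 -0.015  0.361]
1.4 [ 0.311 -0.017  0.37 ]
1.5 [ 0.348 -0.019  0.374]
1.6 [ 0.385 -0.021  0.375]
1.7 [ 0.423 -0.023  0.372]
1.8 [ 0.46  -0.025  0.365]
1.9 [ 0.495 -0.027  0.355]
1.95 [ 0.513 -0.028  0.348]
```

The jaws closed to zero, so the bar isn't between the pads. I'll look before moving.

```bash
python3 - <<'E'
from bench import r
from h import *
from scipy.spatial.transform import Rotation as R
s=r.state();print(s["eef_pos"],s["ft_force"])
c=r.capture("side");f=c["frame"].copy();cv2.imwrite("pics/s2full.png",f)
a=cv2.resize(f[70:230,250:450],None,fx=4,fy=3,interpolation=cv2.INTER_CUBIC)
cv2.imwrite("pics/s2.png",a)
c=r.capture("wrist");cv2.imwrite("pics/w2.png",c["frame"])
c=r.capture("top");cv2.imwrite("pics/t2.png",c["frame"])
b=np.vstack([cv2.resize(f[50:230,250:450],(533,480))[:, :],])
w=cv2.resize(cv2.imread("pics/w2.png"),(400,250));t=cv2.resize(c["frame"][130:270,340:500],(400,350))
s_=cv2.resize(f[60:230,260:430],(400,400))
cv2.imwrite("pics/m2.png",np.hstack([np.vstack([w,t]),np.vstack([s_,np.zeros((200,400,3),np.uint8)])]))
E
```

```text
[ 0.47319977 -0.2220225   0.03071104] [ 0.18055922 -0.74966389  0.45746675]
```

View pics/m2.png

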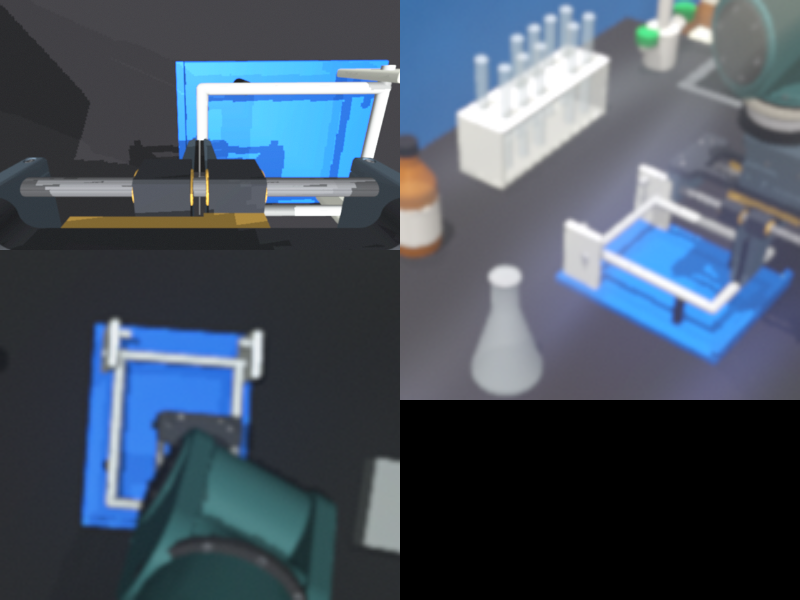

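Composite view: both fingers appear at the crossbar, with the prop still folded. A closer look at the fingertips is needed.

```bash
python3 - <<'E'
import cv2,numpy as np
w=cv2.imread("pics/w2.png")[120:360,220:480];s=cv2.imread("pics/s2full.png")[120:200,360:440]
cv2.imwrite("pics/z2.png",np.hstack([cv2.resize(w,(420,400),interpolation=2),cv2.resize(s,(380,400),interpolation=2)]))
E
```

```text
(no output)
```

View pics/z2.png

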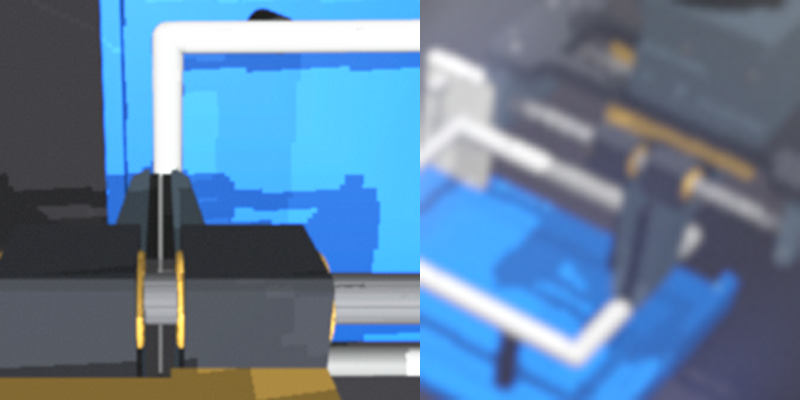

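```bash
python3 - <<'E'
from h import *
t=dict(np.load("top0.npz"));s=dict(np.load("side0.npz"))
print("tcp in side",proj(s,(.4732,-.222,.031)),"grasp pt",proj(s,(.4732,-.222,.05)))
b=np.array([.4743,-.2235,0]);ex=np.array([.9986,-.052,0]);ey=np.array([.052,.9986,0])
for z in(.02,.03,.04,.05,.06):
    print(z,*[(proj(s,b+k*.055*ey+[0,0,z]).round(1),proj(t,b+k*.055*ey+[0,0,z]).round(1)) for k in(1,-1)])
# measured bar in initial side image: local bright profile around column positions
f=s["frame"]
for u in(385,390,395,400,405,410,415):
    col=f[155:205,u].astype(int);k=np.where(col[:,2]>130)[0]+155;print(u,k)
E
```

```text
tcp in side [403.31085511 184.79531946] grasp pt [404.63549785 179.03942413]
0.02 (array([391.2, 199. ]), array([384.7, 230.6])) (array([412.9, 176.8]), array([427.5, 234. ]))
0.03 (array([391.8, 196.1]), array([385.2, 230.6])) (array([413.7, 173.9]), array([428.4, 234.1]))
0.04 (array([392.5, 193. ]), array([385.7, 230.7])) (array([414.4, 170.9]), array([429.3, 234.2]))
0.05 (array([393.1, 190. ]), array([386.2, 230.8])) (array([415.2, 167.9]), array([430.2, 234.3]))
0.06 (array([393.7, 186.9]), array([386.8, 230.8])) (array([415.9, 164.8]), array([431.1, 234.4]))
385 [184 185 186 187 188 189]
390 [155 156 157 187 188 189 190 191 192]
395 [155 156 157 158 159 184 185 186 187 188 189 190 191]
400 [156 157 158 159 160 161 179 180 181 182 183 184 185 186]
405 [159 160 161 162 163 174 175 176 177 178 179 180 181]
410 [161 162 163 164 165 166 169 170 171 172 173 174 175 176]
415 [163 164 165 166 167 168 169 170 171]
```

The bar is at z ≈ 0.05 as expected, right at the pads. A small test lift along the arc will show whether it's held.

move_arm:
  commands:
    - {"x":0.001,"y":0,"z":0.018,"wx":0,"wy":0,"wz":0}
    - {"x":0.002,"y":0,"z":0.037,"wx":0,"wy":0,"wz":0}
    - {"x":0.004,"y":0,"z":0.056,"wx":0,"wy":0,"wz":0}
    - {"x":0.007,"y":0,"z":0.075,"wx":0,"wy":0,"wz":0}
    - {"x":0.012,"y":0,"z":0.093,"wx":0,"wy":0,"wz":0}
    - {"x":0.017,"y":0,"z":0.111,"wx":0,"wy":0,"wz":0}
    - {"x":0.017,"y":0,"z":0.111,"wx":0,"wy":0,"wz":0}

```text
time_s: 5.77
eef_pos: [0.4813, -0.2225, 0.0769]
ee_rot: [-0.707, 0.707, -0.02, 0.02]
ft_force: [0.9, -0.9, -0.1]
opening: 0.0004
```

```bash
python3 - <<'E'
from bench import r
import cv2,numpy as np
c=r.capture("wrist")["frame"];s=r.capture("side")["frame"]
cv2.imwrite("pics/m3.png",np.hstack([cv2.resize(c[100:],(400,375)),cv2.resize(s[100:220,310:440],(400,375),interpolation=2)]))
E
```

```text
(no output)
```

View pics/m3.png

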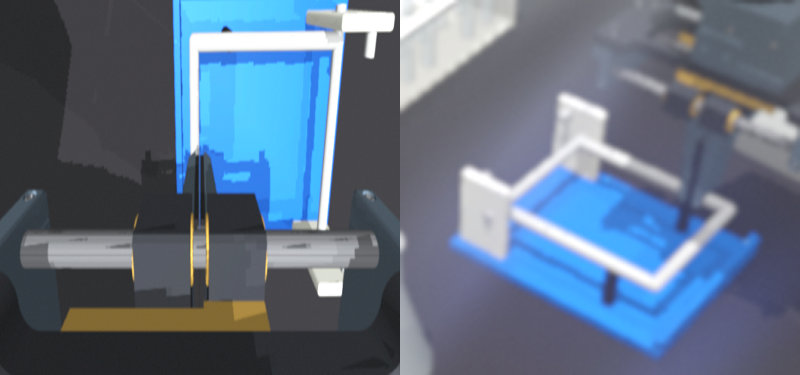

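The prop stayed down and there was no force, so the fingers came off it. I'll compare bar positions and fingertip projections numerically across the frames.

```bash
python3 - <<'E'
from h import *
from bench import r
s0=dict(np.load("side0.npz"));f0=s0["frame"];f2=cv2.imread("pics/s2full.png");c3=r.capture("side");f3=c3["frame"];cv2.imwrite("pics/s3full.png",f3)
for u in(380,385,390,394,397,400,402,404,406,408,410,413):
    for n,f in(("0",f0),("2",f2),("3",f3)):
        g=f[160:200,u,2]
        print(u,n," ".join(f"{x:3d}" for x in g[::1]))
st=r.state();print(st["eef_pos"],proj(s0,st["eef_pos"]))
w=dict(np.load("w1.npz"))
from scipy.spatial.transform import Rotation as R
c=r.capture("wrist");cv2.imwrite("pics/w3.png",c["frame"])
M=c["hand_eye"];
for p in [(0,0,0),(0,0,.016),(0,-.019,0),(0,-.019,.016),(0,-.06,.016)]: print(p,proj(c,p,M).round(1))
E
```

```text
380 0  59  60  63  63  65  63  65  65  64  66  65  64  65  65  64  64  64  63  62  62  69 114 179 222 237 226 194 142  85  58  56  56  56  54  52  54  54  58  56  58
380 2  67  68  71  71  71  71  72  72  70  66  64  64  65  63  63  64  63  65  68  69  78 127 194 238 252 242 210 157  96  65  62  63  61  60  58  59  61  65  65  67
380 3  66  69  72  70  69  66  64  63  63  63  64  63  65  66  69  72  70  70  71  70  79 127 195 239 253 243 211 157  98  66  63  63  62  60  59  58  62  63  65  66
385 0  75  64  60  58  63  63  64  64  64  64  65  64  64  64  65  64  65  64  62  62  63  62  63  86 148 206 235 236 214 170 114  71  60  60  59  56  53  54  56  58
385 2  82  72  65  65  64  63  62  63  62  62  62  64  63  62  62  63  65  65  63  65  67  68  69  95 162 221 250 251 229 186 126  78  66  66  65  62  59  60  64  66
385 3  82  70  64  62  65  65  62  63  63  64  63  63  65  67  65  66  69  71  71  70  70  69  70  97 163 222 251 252 229 187 126  79  64  66  63  61  58  59  63  66
390 0  83  81  74  66  61  60  63  63  64  64  66  64  64  65  64  64  63  64  64  63  65  62  62  62  6
[... 4387 characters left out ...]
  99 151 205 231 227 205 200 221 236 237 226 202 164 113  73  55  53  54  55  56  57  59  62  62  62  62  64  63  62  60  57  57  61  68  76  81  84  84  85
413 2  74  77  81  85  85  83  83  82  85  88  91  88  81  75  69  63  58  59  57  57  56  57  57  56  57  57  57  57  58  57  60  58  60  61  67  74  83  87  90  90
413 3  78  82 117 162 188 185 168 163 179 194 197 191 172 140 101  72  60  57  57  57  57  56  56  56  56  58  59  61  63  65  63  62  60  66  74  82  87  89  90  90
[ 0.47992778 -0.22194727  0.0750464 ] [403.93451435 170.15041402]
(0, 0, 0) [319.6 232.5]
(0, 0, 0.016) [319.6 208.1]
(0, -0.019, 0) [319.6 245.1]
(0, -0.019, 0.016) [319.7 218.6]
(0, -0.06, 0.016) [319.8 250.3]
```

The fingertips show about 25 mm short of the reported TCP: wrist row 224 against a predicted 208, and side row 167 with the near-corner geometry. So the jaws closed just above the wire. I'll go lower with the jaws part-open.

move_arm:
  commands:
    - {"x":-0.01,"y":0,"z":0,"wx":0,"wy":0,"wz":0}
    - {"x":-0.014,"y":0,"z":0,"wx":0,"wy":0,"wz":0}
    - {"x":-0.014,"y":0,"z":0,"wx":0,"wy":0,"wz":0}
    - {"x":-0.014,"y":0,"z":0,"wx":0,"wy":0,"wz":0}
    - {"x":-0.014,"y":0,"z":0,"wx":0,"wy":0,"wz":0}
    - {"x":-0.014,"y":0,"z":0,"wx":0,"wy":0,"wz":0}
    - {"x":-0.014,"y":0,"z":-0.03,"wx":0,"wy":0,"wz":0}
    - {"x":-0.014,"y":0,"z":-0.06,"wx":0,"wy":0,"wz":0}
    - {"x":-0.014,"y":0,"z":-0.09,"wx":0,"wy":0,"wz":0}
    - {"x":-0.014,"y":0,"z":-0.11,"wx":0,"wy":0,"wz":0}
    - {"x":-0.014,"y":0,"z":-0.11,"wx":0,"wy":0,"wz":0}
  jaw: 0.45

```text
time_s: 6.88
eef_pos: [0.4727, -0.2212, 0.0284]
ee_rot: [0.708, -0.706, 0.023, -0.018]
ft_force: [-0.9, -0.5, 0.3]
opening: 0.0412
```

move_arm:
  commands:
    - {"x":0,"y":0,"z":-0.015,"wx":0,"wy":0,"wz":0}
    - {"x":0,"y":0,"z":-0.03,"wx":0,"wy":0,"wz":0}
    - {"x":0,"y":0,"z":-0.047,"wx":0,"wy":0,"wz":0}
    - {"x":0,"y":0,"z":-0.047,"wx":0,"wy":0,"wz":0}

```text
time_s: 7.22
eef_pos: [0.4722, -0.2209, 0.0084]
ee_rot: [0.708, -0.706, 0.023, -0.017]
ft_force: [0.5, 0.8, 0.5]
opening: 0.0407
```

move_arm:
  commands:
    - {"x":0,"y":0,"z":0,"wx":0,"wy":0,"wz":0}
    - {"x":0,"y":0,"z":0,"wx":0,"wy":0,"wz":0}
    - {"x":0,"y":0,"z":0,"wx":0,"wy":0,"wz":0}
    - {"x":0,"y":0,"z":0,"wx":0,"wy":0,"wz":0}
    - {"x":0,"y":0,"z":0,"wx":0,"wy":0,"wz":0}
    - {"x":0,"y":0,"z":0,"wx":0,"wy":0,"wz":0}
    - {"x":0,"y":0,"z":0,"wx":0,"wy":0,"wz":0}
    - {"x":0,"y":0,"z":0,"wx":0,"wy":0,"wz":0}
  jaw: 0
  squeeze: 10

```text
time_s: 7.88
eef_pos: [0.4758, -0.2216, 0.0097]
ee_rot: [0.707, -0.706, 0.021, -0.02]
ft_force: [17.5, 7.8, -1.0]
opening: 0.0097
```

Gripped: opening 9.7 mm, the wire's thickness. Now following the arc.

move_arm:
  commands:
    - {"x":0,"y":0,"z":0.012,"wx":0,"wy":0,"wz":0}
    - {"x":0.002,"y":0,"z":0.037,"wx":0,"wy":0,"wz":0}
    - {"x":0.007,"y":0,"z":0.075,"wx":0,"wy":0,"wz":0}
    - {"x":0.017,"y":-0.001,"z":0.111,"wx":0,"wy":0,"wz":0}
    - {"x":0.03,"y":-0.002,"z":0.146,"wx":0,"wy":0,"wz":0}
    - {"x":0.046,"y":-0.003,"z":0.18,"wx":0,"wy":0,"wz":0}
    - {"x":0.046,"y":-0.003,"z":0.18,"wx":0,"wy":0,"wz":0}

```text
time_s: 8.47
eef_pos: [0.4977, -0.2233, 0.0853]
ee_rot: [-0.707, 0.707, -0.019, 0.022]
ft_force: [13.4, 2.8, -8.6]
opening: 0.0096
```

```bash
python3 - <<'E'
from bench import r
import cv2,numpy as np
print(r.state()["ft_force"])
c=r.capture("wrist")["frame"];s=r.capture("side")["frame"]
cv2.imwrite("pics/m4.png",np.hstack([cv2.resize(c[100:],(400,375)),cv2.resize(s[100:220,310:440],(400,375),interpolation=2)]))
E
```

```text
[13.37190578  2.81794001 -8.6267505 ]
```

View pics/m4.png

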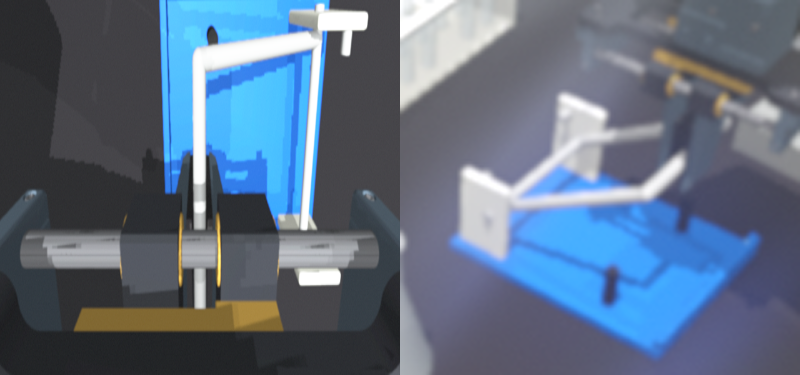

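Held: the wire is between the pads and the prop is at about 0.5 rad. The force is a mild radial pull, so I'll continue with a slight inward bias.

move_arm:
  commands:
    - {"x":0.027,"y":-0.001,"z":0.036,"wx":0,"wy":0,"wz":0}
    - {"x":0.053,"y":-0.003,"z":0.065,"wx":0,"wy":0,"wz":0}
    - {"x":0.079,"y":-0.004,"z":0.09,"wx":0,"wy":0,"wz":0}
    - {"x":0.108,"y":-0.006,"z":0.113,"wx":0,"wy":0,"wz":0}
    - {"x":0.139,"y":-0.008,"z":0.133,"wx":0,"wy":0,"wz":0}
    - {"x":0.172,"y":-0.009,"z":0.15,"wx":0,"wy":0,"wz":0}
    - {"x":0.207,"y":-0.011,"z":0.163,"wx":0,"wy":0,"wz":0}
    - {"x":0.207,"y":-0.011,"z":0.163,"wx":0,"wy":0,"wz":0}

```text
time_s: 9.23
eef_pos: [0.5815, -0.2278, 0.1508]
ee_rot: [-0.706, 0.707, -0.018, 0.022]
ft_force: [-4.5, 1.7, 12.6]
opening: 0.0097
```

move_arm:
  commands:
    - {"x":0.02,"y":-0.001,"z":0.008,"wx":0,"wy":0,"wz":0}
    - {"x":0.047,"y":-0.003,"z":0.014,"wx":0,"wy":0,"wz":0}
    - {"x":0.084,"y":-0.005,"z":0.019,"wx":0,"wy":0,"wz":0}
    - {"x":0.122,"y":-0.007,"z":0.02,"wx":0,"wy":0,"wz":0}
    - {"x":0.159,"y":-0.009,"z":0.017,"wx":0,"wy":0,"wz":0}
    - {"x":0.19,"y":-0.01,"z":0.01,"wx":0,"wy":0,"wz":0}
    - {"x":0.215,"y":-0.012,"z":0.004,"wx":0,"wy":0,"wz":0}
    - {"x":0.232,"y":-0.013,"z":-0.001,"wx":0,"wy":0,"wz":0}
    - {"x":0.24,"y":-0.013,"z":-0.004,"wx":0,"wy":0,"wz":0}
    - {"x":0.24,"y":-0.013,"z":-0.004,"wx":0,"wy":0,"wz":0}

```text
time_s: 10.07
eef_pos: [0.6783, -0.2331, 0.1492]
ee_rot: [-0.706, 0.707, -0.018, 0.023]
ft_force: [1.7, 2.5, 5.4]
opening: 0.0099
```

At about 1.93 rad. Opening gently to release onto the stop.

move_arm:
  commands:
    - {"x":0,"y":0,"z":0,"wx":0,"wy":0,"wz":0}
    - {"x":0,"y":0,"z":0,"wx":0,"wy":0,"wz":0}
    - {"x":0,"y":0,"z":0,"wx":0,"wy":0,"wz":0}
    - {"x":0,"y":0,"z":0,"wx":0,"wy":0,"wz":0}
    - {"x":0,"y":0,"z":0,"wx":0,"wy":0,"wz":0}
    - {"x":0,"y":0,"z":0,"wx":0,"wy":0,"wz":0}
    - {"x":0,"y":0,"z":0,"wx":0,"wy":0,"wz":0}
    - {"x":0,"y":0,"z":0,"wx":0,"wy":0,"wz":0}
  jaw: 0.6

```text
time_s: 10.73
eef_pos: [0.6782, -0.2331, 0.1492]
ee_rot: [-0.706, 0.707, -0.018, 0.023]
ft_force: [-1.0, 0.2, 0.4]
opening: 0.0547
```

move_arm:
  commands:
    - {"x":0,"y":0,"z":0.02,"wx":0,"wy":0,"wz":0}
    - {"x":0,"y":0,"z":0.05,"wx":0,"wy":0,"wz":0}
    - {"x":0,"y":0,"z":0.1,"wx":0,"wy":0,"wz":0}
    - {"x":0,"y":0,"z":0.15,"wx":0,"wy":0,"wz":0}
    - {"x":0,"y":0,"z":0.2,"wx":0,"wy":0,"wz":0}
    - {"x":0,"y":0,"z":0.25,"wx":0,"wy":0,"wz":0}
    - {"x":0,"y":0,"z":0.3,"wx":0,"wy":0,"wz":0}
    - {"x":0,"y":0,"z":0.35,"wx":0,"wy":0,"wz":0}
    - {"x":0,"y":0,"z":0.35,"wx":0,"wy":0,"wz":0}
    - {"x":0,"y":0,"z":0.35,"wx":0,"wy":0,"wz":0}

```text
time_s: 11.57
eef_pos: [0.6789, -0.2333, 0.2916]
ee_rot: [-0.706, 0.708, -0.017, 0.024]
ft_force: [-0.3, -0.6, 0.5]
opening: 0.0552
```

```bash
python3 - <<'E'
from bench import r
from h import *
s=r.state();print(s["eef_pos"],s["ft_force"],s["time_s"])
c=r.capture("side");t=r.capture("top");w=r.capture("wrist")["frame"];f=c["frame"]
for k in(.05,0,-.05):  # expected bar on stop
    p=np.array([.554,-.2275,0])+.132*np.array([.9986,-.052,0])+k*np.array([.052,.9986,0])+[0,0,.186]
    print(proj(c,p).round(1)); cv2.circle(f,tuple(int(round(a)) for a in proj(c,p)),1,(0,0,255),-1)
f0=np.load("top0.npz")["frame"];f1=np.load("side0.npz")["frame"]
print("flask/small diff top",[np.abs(t["frame"][a:b,x:y].astype(int)-f0[a:b,x:y]).mean().round(2) for a,b,x,y in((155,190,305,340),(150,225,190,255))],"side",[np.abs(c["frame"][a:b,x:y].astype(int)-f1[a:b,x:y]).mean().round(2) for a,b,x,y in((170,228,288,324),(245,350,185,295))])
cv2.imwrite("pics/m5.png",np.hstack([cv2.resize(f[60:300,180:440],(480,443)),cv2.resize(w,(320,200)) if 0 else cv2.copyMakeBorder(cv2.resize(w,(320,200)),0,243,0,0,0)]))
E
```

```text
[ 0.67887769 -0.23334061  0.29162463] [-0.28550209 -0.58113258  0.54932063] 11.5667
[326.5 109.1]
[339.  101.2]
[350.7  93.8]
flask/small diff top [np.float64(0.68), np.float64(0.6)] side [np.float64(0.5), np.float64(0.47)]
```

View pics/m5.png

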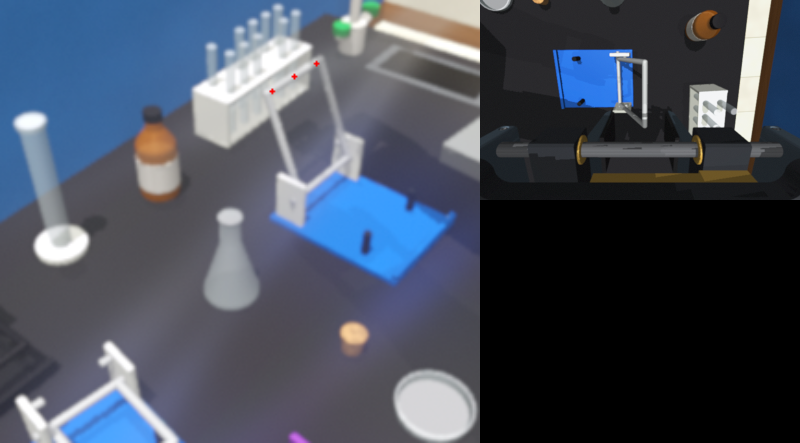

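The prop leans back on its stop with the crossbar at the predicted spot (red dots, side view about (339,101)). The flask and small stand are unchanged, and the gripper is clear.

```bash
python3 -c "
from bench import r
print(r.sign_off())"
```

```text
the job is handed in; nothing more can be done
None
```

The larger stand is open. I gripped its crossbar, guided it over its arc to about 1.93 rad, and let go so it settled onto its stop. I handed the job in about 12 s into the 38 s allowed.

- **Missed first grip:** my first grasp closed on nothing. In the images the fingertips ended about 25 mm short of the reported TCP, so the jaws had shut just above the wire. I went about 22 mm lower and the second grip held, with the opening at 9.7 mm against the 10 mm wire. Side forces during the swing stayed below about 20 N.
- **Prop:** in the last side view the crossbar sits where it should be on its stop at 2.0 rad. I didn't take a second picture to confirm it had stopped moving.
- **Flask and small stand:** both look the same as at the start in the top and side views, with average pixel differences below 0.7.
- **Gripper:** it is clear above the stand, with the force reading near zero.

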